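Set up the hair-styling corner of a bathroom vanity

TASK

Get the vanity ready for setting hair: push every grey roller fully down onto a spigot of the roller heater, one to a spigot, and only then press the heater's power button fully in. Also hang every knob-handled brush by its neck in a fork of the balance rack, one to a fork, alternately left and right so that the bar never leans by more than one brush's weight; leave the other things on the counter as they are.

Things in the scene. Friction and masses are not known exactly. Their poses are not given: they have to be found in the camera images.
- brush1: round palm hairbrush, alike with the others, one of 3 or 4 present: stands on its bristles, 108 high. From the bottom: bristles 52 across and wooden head 58 across up to height 40, neck 10 across from height 46 to 74, knob 30 across from 74 to 108 with a flat underside. Origin on its axis where the neck meets the knob's underside, 74 above the foot and 34 below the top; z up. About 75 g.
- brush2: round palm hairbrush, alike with the others, one of 3 or 4 present: stands on its bristles, 108 high. From the bottom: bristles 52 across and wooden head 58 across up to height 40, neck 10 across from height 46 to 74, knob 30 across from 74 to 108 with a flat underside. Origin on its axis where the neck meets the knob's underside, 74 above the foot and 34 below the top; z up. About 75 g.
- brush3: round palm hairbrush, alike with the others, one of 3 or 4 present: stands on its bristles, 108 high. From the bottom: bristles 52 across and wooden head 58 across up to height 40, neck 10 across from height 46 to 74, knob 30 across from 74 to 108 with a flat underside. Origin on its axis where the neck meets the knob's underside, 74 above the foot and 34 below the top; z up. About 75 g.
- brush4: round palm hairbrush, alike with the others, one of 3 or 4 present: stands on its bristles, 108 high. From the bottom: bristles 52 across and wooden head 58 across up to height 40, neck 10 across from height 46 to 74, knob 30 across from 74 to 108 with a flat underside. Origin on its axis where the neck meets the knob's underside, 74 above the foot and 34 below the top; z up. About 75 g.
- roller1: hair roller, alike with the others, one of 2 to 4 present: a rigid tube open at both ends, standing upright, 56 high, 42 outside, bore 29; origin at the centre of the lower end, z along the tube. About 45 g.
- roller2: hair roller, alike with the others, one of 2 to 4 present: a rigid tube open at both ends, standing upright, 56 high, 42 outside, bore 29; origin at the centre of the lower end, z along the tube. About 45 g.
- roller3: hair roller, alike with the others, one of 2 to 4 present: a rigid tube open at both ends, standing upright, 56 high, 42 outside, bore 29; origin at the centre of the lower end, z along the tube. About 45 g.
- roller4: hair roller, alike with the others, one of 2 to 4 present: a rigid tube open at both ends, standing upright, 56 high, 42 outside, bore 29; origin at the centre of the lower end, z along the tube. About 45 g.
- heater: roller heater, fixed: white box 200 (x) by 235 (y) by 45 high; origin at the centre of the underside; -x is its front, with the button, roughly towards the robot. On its top six metal spigots: front row x = -21, back row x = +45, each at y = 72, 0, -72; 25 across, 50 tall above the top face, the last 9 tapering to 16. A seated roller's origin is on the spigot's axis at z = 45
- power (a joint): power button of the heater: 0 released, 0.006 m fully pressed; springs back; about 5 N pushes it fully down
- power_top (a point): centre of the top of the button's round cap (24 across, standing 18 above the heater's top face); pressed straight down
- rack: balance rack, fixed: round wooden foot 150 across and a post 16 across, 250 high with its ball; origin at the centre of the underside, -x is its front, roughly towards the robot. On the front of the post, at height 205, a steel bar 12 thick and 420 long pivots about the x axis
- bar (a joint): tilt of the rack's bar, rad: 0 level, positive = its left end (rack's +y, left seen from the robot) up; stops at 0.3 either way. A sprung bush (1.0 N m per rad, well damped) brings the empty bar back to level; a brush on an outer fork leans it about 0.12, on an inner fork about 0.07, two on one side about 0.2
- fork_left_outer (a point): left outer fork of the bar, 170 from the pivot: two prongs 6 thick pointing forward (-x), gap 15. The point is midway between them, level with their tops, 36 in front of the bar: where a hung brush's origin comes, its knob resting on both prongs. The prongs end 28 in front of the point, their tips turned up to 8 above it. Axes turn with the bar
- fork_left_inner (a point): left inner fork of the bar, 100 from the pivot: two prongs 6 thick pointing forward (-x), gap 15. The point is midway between them, level with their tops, 36 in front of the bar: where a hung brush's origin comes, its knob resting on both prongs. The prongs end 28 in front of the point, their tips turned up to 8 above it. Axes turn with the bar
- fork_right_inner (a point): right inner fork of the bar, 100 from the pivot: two prongs 6 thick pointing forward (-x), gap 15. The point is midway between them, level with their tops, 36 in front of the bar: where a hung brush's origin comes, its knob resting on both prongs. The prongs end 28 in front of the point, their tips turned up to 8 above it. Axes turn with the bar
- fork_right_outer (a point): right outer fork of the bar, 170 from the pivot: two prongs 6 thick pointing forward (-x), gap 15. The point is midway between them, level with their tops, 36 in front of the bar: where a hung brush's origin comes, its knob resting on both prongs. The prongs end 28 in front of the point, their tips turned up to 8 above it. Axes turn with the bar
- soap: bystander: orange bar of soap 58 by 40 by 22; origin at the centre of the underside; leave it alone
- claw: bystander: black hair claw about 50 by 34 by 24; origin at the centre of the underside; leave it alone
- jar: bystander: small amber cream jar 54 across, 45 high; origin at the centre of the underside; leave it alone
- tumbler: bystander: dark wooden tumbler 74 across, 95 high; origin at the centre of the underside; leave it alone
- lotion: bystander: white lotion bottle 64 across, 165 high; origin at the centre of the underside; leave it alone
- comb: bystander: dark wooden comb 150 long (along y), 6 thick; origin at the centre of the underside; leave it alone
Mind the look-alikes: they are no part of the job. What is shaped like the roller2 but brown is not meant.

How it is judged:
By the outcome, as a careful person would: the job done as asked, in the order asked, and still so for the second after the job is handed in, with the robot touching nothing.
Of brush1, brush2, brush3, brush4 only 3 to 4 are there at a start; the rules pass over those that are not, and their reading is None.
Of roller1, roller2, roller3, roller4 only 2 to 4 are there at a start; the rules pass over those that are not, and their reading is None.
At some moment in a run one of brush1, brush2, brush3, brush4 may be knocked a few centimetres aside while the robot is not near it.
It also fails if it takes over 210 s, if anything falls off the work surface, if the arm or the gripper's body presses on something with over 40 N, if the wrist force passes 120 N, or if a joint passes its speed limit or range.

ROBOT

A 7-joint arm with a two-finger parallel gripper is mounted at the origin on the work surface. World frame = base frame: x ahead of the robot, y to its left, z up, the work surface at z = 0. Lengths are in m, angles in rad, forces in N, time in s.
With the tool pointing down it reaches from about 0.4 to 0.875 m from the base axis. Payload 6.5 kg.
Tool frame: the origin (TCP) lies midway between the tips of the shut fingers; the grasp point (between the pads) lies arm.hold_point_z behind it (arm.hold_point_z is the distance from the TCP to the grasp point, in m); z points along the fingers, y is the line along which they close (so a half turn about z gives the same grasp; the last joint's range is limited). The gripper opens to 85 mm and grips with 20 to 120 N. Pads are 22 mm wide; open, the fingers measure 114 mm over their backs; the gripper's body (76 mm by 85 mm) begins 54 mm behind the grasp point. The pads swing forward as they close: fully open they stand 13 mm farther back than shut.
Start: joints at [-1.275, 0.536, -0.004, 1.538, 0.003, 1.067, -0.071], TCP at [0.23, 0.608, 0.231] pointing down, gripper open.
Joint ranges: [-2.7, 2.7], [-0.37, 2.16], [-1.27, 1.26], [0.24, 2.4], [-1.31, 4.45], [0.19, 1.91], [-2.76, 2.76]. Speed limits (rad/s): [2.39, 2.39, 3.14, 3.14, 3.14, 3.14, 3.14].

INTERFACE

Orientations are given as a 3x3 rotation matrix whose columns are the frame's x, y, z axes.
In Python, from bench import arm gives the robot as it stands. Calls block until the motion is done:
- arm.move_to(position, orientation): joint-space move of the TCP to a pose.
- arm.move_straight(position, frame=None, vel=0.15): straight line of the TCP; frame=None keeps the orientation; vel is the mean speed in m/s.
- arm.goto_joints(angles): joint-space move.
- arm.ungrasp() and arm.gripper_close(): open the fingers fully, or close them until they stop; the grip force is fixed at half the most.
- arm.wait(seconds).
- arm.solve_ik(position, orientation): joint angles nearest the present ones, or None.
- arm.read_state(): the state.
- arm.read_camera(name): name is "side" or "top" or "wrist"; returns the picture (384x512x3 uint8, blue, green, red); there is no depth.
- arm.calibration(name): a dict with "camera_matrix" (3x3 intrinsics, pixels), "world_to_cam" (4x4, takes a point from world to camera coordinates). Camera axes: x right, y down, z forward; pixel columns grow to the right and rows downward; lengths in m; the calibration is good to about 2 mm. A picture is of the moment at which its call begins: read the wrist's pose just before it. calibration takes no time and is no camera call; for the wrist camera it gives the pose at the moment of the call.
A pose or a line that the arm cannot do raises arm.PlanningError and nothing moves.
- arm.finish_job(): hands the job in; it is judged then, once.
The state is a dict: "time_s": time; "q": joint angles; "qvel": joint speeds; "joint_torque": joint torques, N m; "tcp_pos": TCP position; "eef_rot": TCP orientation; "contact_force": force on the tool from outside, world axes, zero at the start; "wrist_torque": the same for the moment, N m; "gripper_width": finger opening in m; "finger_force": force on a finger pad.
Only numpy, scipy, OpenCV 4.12 (cv2) and the standard library are available. Lean on these libraries where they do the work, as an engineer would, in place of code of your own. Each camera call takes 0.05 s, during which the arm holds its last target. There are 200 camera calls.

## Working session

There is one attempt and no reset: what is moved stays moved. The work goes in short steps, each a Python script; the robot and the scene stay as the last script left them, time stands still between calls to the robot, and variables do not carry over. Pictures are saved under pics/ and viewed, at most 14 in all, crops included, and the job is handed in when it is done.

```bash
ls; mkdir -p pics; python3 - <<'E'
from bench import arm
import cv2,numpy as np
print(arm.hold_point_z, arm.read_state())
for n in("top","side","wrist"):
    im=arm.read_camera(n); cv2.imwrite(f"pics/{n}0.png",im)
    c=arm.calibration(n); print(n,np.round(c["camera_matrix"],1).tolist(),np.round(c["world_to_cam"],3).tolist())
a=[cv2.imread(f"pics/{n}0.png") for n in("top","side")]
E
```

```text
pics
0.0187 {'time_s': 0.0, 'q': array([-1.27520709,  0.53719475, -0.00444875,  1.53887158,  0.00259251,
        1.06729159, -0.07121898]), 'qvel': array([ 0.00026947,  0.00074633,  0.00078641, -0.00155983,  0.0009293 ,
       -0.00019288,  0.00034881]), 'joint_torque': array([-1.43156161e-03, -5.83397484e+01,  1.04843382e+00, -2.59097046e+01,
        1.24194397e-02,  9.47330467e-03, -4.77261281e-06]), 'tcp_pos': array([0.2298515 , 0.60732613, 0.23039507]), 'eef_rot': array([[-9.35285595e-01,  3.53893477e-01, -5.11633399e-04],
       [ 3.53893828e-01,  9.35284088e-01, -1.68346713e-03],
       [-1.17245459e-04, -1.75558646e-03, -9.99998452e-01]]), 'contact_force': array([ 0.4138245 , -0.70367826,  0.48771841]), 'wrist_torque': array([ 0.01124561, -0.02636853,  0.00313663]), 'finger_force': 0.0, 'gripper_width': 0.08504227818216176}
top [[494.5, 0.0, 258.4], [0.0, 494.5, 189.1], [0.0, 0.0, 1.0]] [[-0.025, -1.0, -0.011, -0.002], [-0.992, 0.026, -0.125, 0.611], [0.125, 0.008, -0.992, 1.427], [0.0, 0.0, 0.0, 1.0]]
side [[430.7, 0.0, 251.3], [0.0, 430.7, 191.4], [0.0, 0.0, 1.0]] [[0.902, -0.432, -0.024, -0.568], [-0.28, -0.54, -0.794, 0.275], [0.33, 0.722, -0.608, 0.981], [0.0, 0.0, 0.0, 1.0]]
wrist [[340.7, 0.0, 258.6], [0.0, 340.7, 191.7], [0.0, 0.0, 1.0]] [[0.355, 0.935, -0.002, -0.649], [0.899, -0.341, 0.276, -0.036], [0.257, -0.1, -0.961, 0.379], [0.0, 0.0, 0.0, 1.0]]
```

View pics/top0.png

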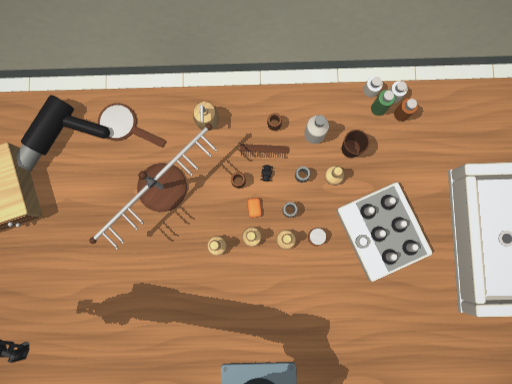

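View pics/side0.png

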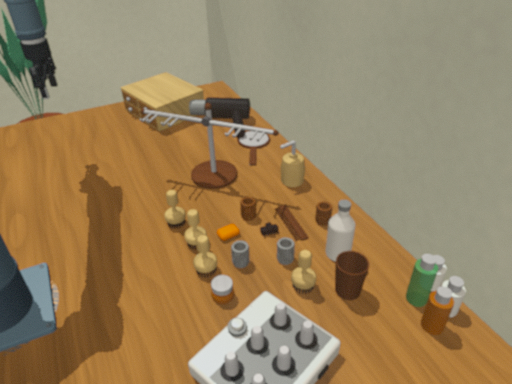

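Top view: four brushes at about (216,246), (252,237), (287,240), (335,176); grey rollers at (303,174) and (290,210); brown decoys at (238,181) and (274,122); heater at (385,232); rack at (162,187), its bar running from (93,240) to (207,127). I'll zoom in for accurate pixels.

```bash
python3 - <<'E'
import cv2
im=cv2.imread("pics/top0.png")
cv2.imwrite("pics/c1.png",cv2.resize(im[155:285,245:440],None,fx=4,fy=4,interpolation=cv2.INTER_CUBIC))
cv2.imwrite("pics/c2.png",cv2.resize(im[115:260,80:275],None,fx=4,fy=4,interpolation=cv2.INTER_CUBIC))
E
```

```text
(no output)
```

View pics/c1.png

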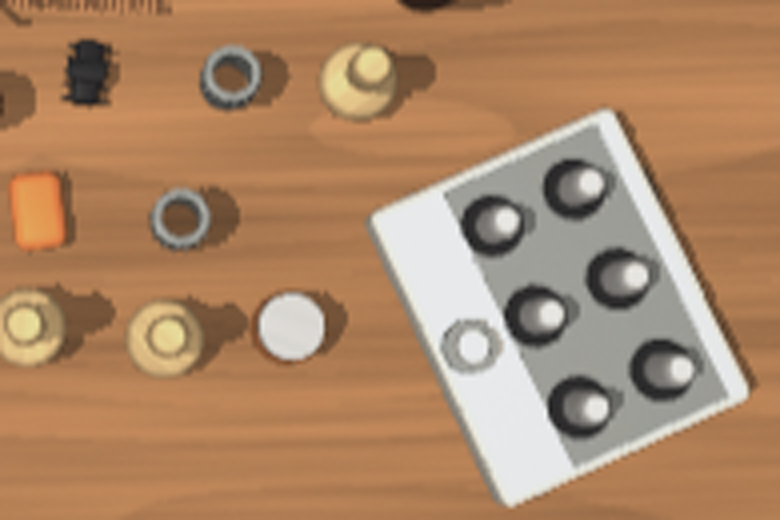

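View pics/c2.png

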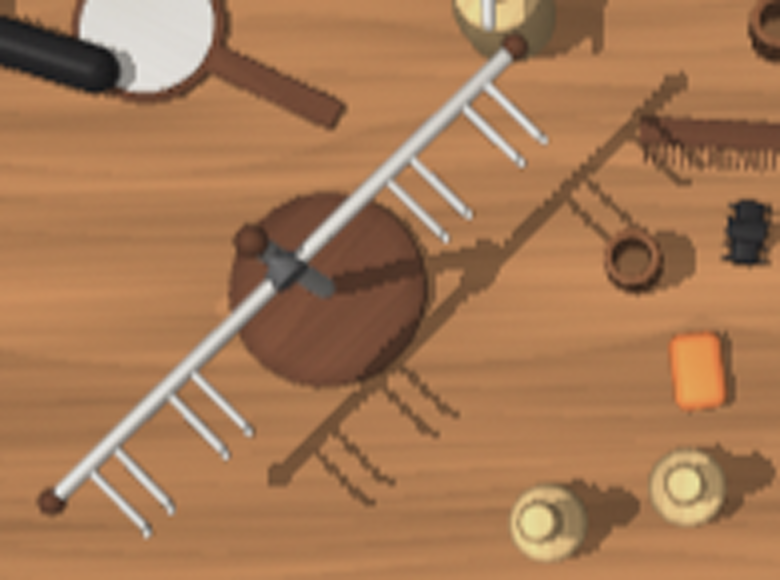

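```bash
cat > h.py <<'E'
import numpy as np, cv2
from bench import arm
from scipy.optimize import least_squares
def cal(n): c=arm.calibration(n); return np.array(c["camera_matrix"]),np.array(c["world_to_cam"])
def ray(px,z,c):
    K,T=c; R=T[:3,:3]; o=-R.T@T[:3,3]; d=R.T@np.linalg.inv(K)@[px[0],px[1],1]
    return o+d*(z-o[2])/d[2]
def proj(P,c):
    K,T=c; p=K@(T[:3,:3]@np.asarray(P,float)+T[:3,3]); return p[:2]/p[2]
def tri(obs): # [(px,cal)]
    f=lambda P:np.concatenate([proj(P,c)-px for px,c in obs])
    r=least_squares(f,[.6,0.1,.1]); return r.x,np.abs(r.fun).max()
def down(yaw): # y axis (closing line) at angle yaw in world, z down
    y=np.array([np.cos(yaw),np.sin(yaw),0]); z=np.array([0,0,-1.]); return np.column_stack([np.cross(y,z),y,z])
def Rz(a): return np.array([[np.cos(a),-np.sin(a)],[np.sin(a),np.cos(a)]])
E
cat > m1.py <<'E'
from h import *
c=cal("top")
p1=lambda x,y:((x+.5)/4-.5+245,(y+.5)/4-.5+155)
p2=lambda x,y:((x+.5)/4-.5+80,(y+.5)/4-.5+115)
for n,p in dict(A=p2(540,521),B=p2(686,484),C=p1(167,337),D=p1(371,65)).items(): print(n,np.round(ray(p,.108,c),4))
for p in (p1(232,76),p1(181,218)): print("roller",np.round(ray(p,.056,c),4))
sp={(-21,72):(506,221),(-21,0):(548,314),(-21,-72):(595,408),(45,72):(593,184),(45,0):(633,274),(45,-72):(680,369)}
L=np.array(list(sp))/1000.; W=np.array([ray(p1(*v),.095,c)[:2] for v in sp.values()])
f=lambda v:((Rz(v[2])@L.T).T+v[:2]-W).ravel()
r=least_squares(f,[.55,-.3,.4]); print("heater",np.round(r.x,4),np.round(np.abs(r.fun).max(),4))
b=ray(p1(474,347),.063,c)[:2]; print("button",b,Rz(r.x[2]).T@(b-r.x[:2]))
l=ray(p2(52,502),.205,c)[:2]; rr=ray(p2(516,45),.205,c)[:2]
print("bar",l,rr,(l+rr)/2,np.linalg.norm(l-rr)); u=(l-rr)/np.linalg.norm(l-rr); yaw=np.arctan2(-u[0],u[1]); print("yaw",yaw)
for q in((148,533),(171,511),(227,456),(251,432),(446,239),(470,215),(521,161),(544,139)):
    w=ray(p2(*q),.205,c)[:2]; print(np.round(Rz(yaw).T@(w-(l+rr)/2),4))
for d in(.17,.1,-.1,-.17):
    P=(l+rr)/2+Rz(yaw)@[-.036,d]; print(d,np.round(P,4),np.hypot(*P))
E
python3 m1.py
python3 - <<'E'
import cv2
im=cv2.imread("pics/side0.png"); cv2.imwrite("pics/s1.png",cv2.resize(im[95:215,135:315],None,fx=4,fy=4,interpolation=cv2.INTER_CUBIC))
E
```

```text
A [0.4485 0.1075 0.108 ]
B [0.4716 0.0053 0.108 ]
C [ 0.4601 -0.0926  0.108 ]
D [ 0.6479 -0.2428  0.108 ]
roller [ 0.6507 -0.1487  0.056 ]
roller [ 0.5472 -0.1079  0.056 ]
heater [ 0.478  -0.3817 -1.1808] 0.0019
button [ 0.44855797 -0.31432609] [-0.07350087 -0.00167123]
bar [0.46711656 0.4151176 ] [0.76302833 0.10967163] [0.61507244 0.26239462] 0.4252775735953412
yaw 0.7695450404945233
[-0.0592  0.1825]
[-0.0596  0.1623]
[-0.0598  0.1121]
[-0.0597  0.0903]
[-0.06  -0.088]
[-0.0599 -0.1104]
[-0.0582 -0.1595]
[-0.0586 -0.1806]
0.17 [0.4709 0.3594] 0.5924306201699197
0.1 [0.5196 0.3092] 0.6046535831310852
-0.1 [0.6588 0.1655] 0.6792727210269723
-0.17 [0.7075 0.1152] 0.7168286722848992
```

View pics/s1.png

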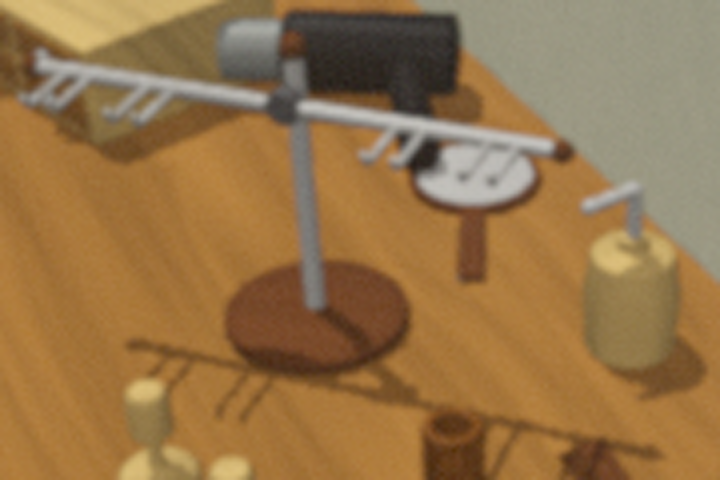

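Side view: the bar is level, the prongs come off at about bar height, and their tips are clearly visible. The heater fit residual is 1.9 mm, so I'll move now and take a close look with the wrist camera.

```bash
cat > a1.py <<'E'
from h import *
ct,cs=cal("top"),cal("side")
p2=lambda x,y:np.array(((x+.5)/4-.5+80,(y+.5)/4-.5+115)); s1=lambda x,y:np.array(((x+.5)/4-.5+135,(y+.5)/4-.5+95))
for a,b in zip(((148,533),(171,511),(227,456),(251,432),(446,239),(470,215),(521,161),(544,139)),((27,97),(55,104),(112,112),(140,118),(367,156),(400,162),(465,176),(492,181))):
    print("tip",*[np.round(v,4) for v in tri([(p2(*a),ct),(s1(*b),cs)])])
print("ends",tri([(p2(52,502),ct),(s1(40,60),cs)])[0],tri([(p2(516,45),ct),(s1(562,151),cs)])[0])
yh=-1.1808
arm.move_to([.547,-.108,.22],down(yh+3*np.pi/4-np.pi))
s=arm.read_state(); print(s["time_s"],s["q"],s["tcp_pos"])
c=cal("wrist"); cv2.imwrite("pics/w1.png",arm.read_camera("wrist"))
print("proj roller top, heater",proj([.5472,-.1079,.056],c),proj([.6507,-.1487,.056],c),proj([.478,-.382,.095],c))
E
python3 a1.py
```

```text
tip [0.447  0.3488 0.2161] 0.7032
tip [0.462  0.3348 0.213 ] 1.2135
tip [0.4954 0.2982 0.2156] 0.8124
tip [0.5109 0.2831 0.214 ] 0.9342
tip [0.6332 0.1555 0.2151] 0.6202
tip [0.6497 0.1396 0.2139] 0.9371
tip [0.6841 0.1063 0.2111] 0.4204
tip [0.6976 0.0911 0.2116] 0.1413
ends [0.46996894 0.41243033 0.2115107 ] [0.76152641 0.10954219 0.20835215]
2.9083 [-0.64867473  0.62899942  1.09513292  1.83951667 -0.63636764  1.07700875
 -1.27210121] [ 0.54726529 -0.10698869  0.21980289]
proj roller top, heater [259.19780793 173.42860105] [256.6808607   42.61709801] [619.42926888 132.47793893]
```

View pics/w1.png

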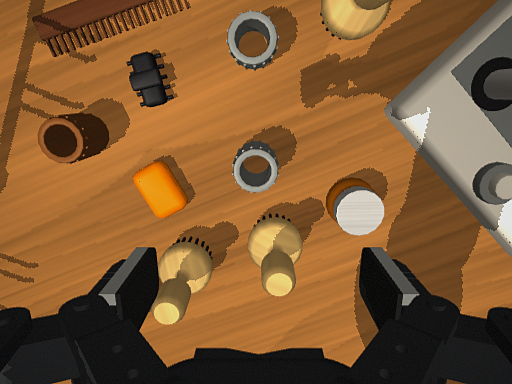

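Wrist view: the target roller rim is at (256,169), the other at (252,39), both within 3 mm of prediction. I'll grasp the first one and look at the heater from close by.

```bash
cat > a2.py <<'E'
from h import *
yh=-1.1808; O=down(yh-np.pi/4)
c=cal("wrist"); P=ray((256,169),.056,c); P2=ray((252,39),.056,c); print(P,P2)
arm.move_straight([P[0],P[1],.12],vel=.25)
arm.move_straight([P[0],P[1],.023],vel=.15)
arm.gripper_close(); s=arm.read_state(); print(s["gripper_width"],s["finger_force"])
arm.move_straight([P[0],P[1],.22],vel=.25)
arm.move_to([.44,-.30,.22],O)
s=arm.read_state(); print(s["time_s"],s["q"],s["gripper_width"])
c=cal("wrist"); cv2.imwrite("pics/w2.png",arm.read_camera("wrist")); np.savez("w2.npz",K=c[0],T=c[1])
E
python3 a2.py
```

```text
[ 0.55213543 -0.10691743  0.056     ] [ 0.65471138 -0.14634272  0.056     ]
0.04089222574507431 60.123818814754486
6.625 [-0.27489251  0.57044888  1.08787704  1.90195042 -0.59017904  1.03595361
 -0.89587759] 0.04082093277133744
```

View pics/w2.png

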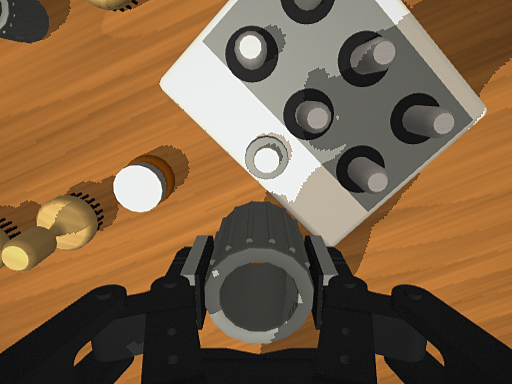

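Spigot tops show at (251,47), (315,117), (375,181), (382,52) and (440,122), the button cap at (266,158), and the held roller's rim centre at (259,297).

```bash
cat > m2.py <<'E'
from h import *
d=np.load("w2.npz"); c=(d["K"],d["T"])
sp={(-21,72):(251,47),(-21,0):(315,117),(-21,-72):(375,181),(45,0):(382,52),(45,-72):(440,122)}
L=np.array(list(sp))/1000.; W=np.array([ray(v,.095,c)[:2] for v in sp.values()])
f=lambda v:((Rz(v[2])@L.T).T+v[:2]-W).ravel()
r=least_squares(f,[.48,-.38,-1.18]); print("heater",np.round(r.x,4),np.round(r.fun,4))
print("button",Rz(r.x[2]).T@(ray((266,158),.063,c)[:2]-r.x[:2]))
s=arm.read_state(); t=s["tcp_pos"]; print(t, ray((259,297),t[2]+.033,c)-t, (ray((259,297),t[2]+.033,c)-t)@s["eef_rot"])
for z in (.095,): print(proj([t[0],t[1],t[2]],c))
E
python3 m2.py
```

```text
heater [ 0.4817 -0.3786 -1.1797] [ 0.0018  0.0016 -0.0002 -0.0001 -0.0006 -0.0001  0.0002 -0.0002 -0.0011
 -0.0012]
button [-0.07347309 -0.00049243]
[ 0.44146341 -0.29813692  0.2193791 ] [-0.00115034 -0.00049549  0.033     ] [-0.00090076  0.00086998 -0.03300001]
[256.9739266  253.98310003]
```

```bash
cat >> h.py <<'E'
H=np.array([.4817,-.3786]); YH=-1.1797
def sw(x,y): return H+Rz(YH)@[x,y]
def goto(p,vel=.2):
    """straight move with one correction for steady error"""
    p=np.asarray(p,float); arm.move_straight(p,vel=vel); e=p-arm.read_state()["tcp_pos"]
    if np.linalg.norm(e)>.0007: arm.move_straight(p+e,vel=.05); 
    return arm.read_state()
def seat(P,z0=.125,z1=.067,off=(0,0)):
    P=np.asarray(P)-off
    goto([*P,z0],.2)
    for z in (.100,.085,.075,z1):
        arm.move_straight([*P,z],vel=.08); s=arm.read_state(); print(z,np.round(s["tcp_pos"],4),np.round(s["contact_force"],1))
        if abs(s["contact_force"][2])>30: break
E
python3 - <<'E'
from h import *
P=sw(-.021,-.072); print(P)
goto([*P,.16])
seat(P,off=(-.001,-.0005))
arm.ungrasp(); s=arm.read_state()
arm.move_straight([*P,.2],vel=.25)
c=cal("wrist"); cv2.imwrite("pics/w3.png",arm.read_camera("wrist")); print(arm.read_state()["time_s"]); print(proj([*P,.101],c),proj([*P,.095],c))
E
```

```text
[ 0.40713135 -0.38663223]
0.1 [ 0.408  -0.3865  0.0995] [ 0.2 -2.5 -2.2]
0.085 [ 0.4081 -0.3865  0.0846] [ 1.9 -4.1 -3.2]
0.075 [ 0.4082 -0.3865  0.0744] [ 1.6 -5.2 -4.2]
0.067 [ 0.4088 -0.3868  0.0675] [ 0.7 -1.2  9.3]
10.775
[259.16579231 193.27737865] [259.15473524 191.03597895]
```

View pics/w3.png

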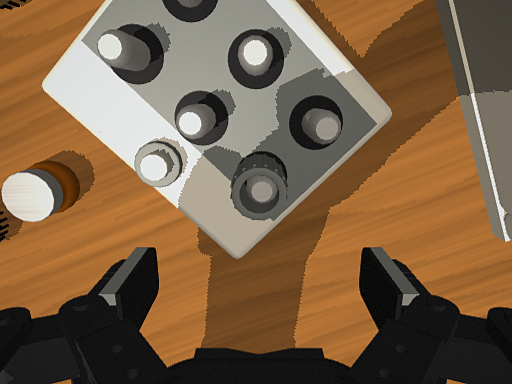

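Roller 1 is seated: the rim surrounds the spigot tip at (260,190) and it bottomed out with 9 N. Next is roller 2, with automatic circle refinement in the wrist view.

```bash
cat >> h.py <<'E'
def circ(P,rad,tag=None,tol=.02,cam="wrist"):
    """refine circle centre of known radius near world point P (at its height) in a camera view"""
    c=cal(cam); im=arm.read_camera(cam); u=proj(P,c); dep=(c[1][:3,:3]@P+c[1][:3,3])[2]; r=c[0][0,0]*rad/dep
    m=int(2*r+20); x0,y0=(np.round(u).astype(int)-m).clip(0)
    g=cv2.GaussianBlur(cv2.cvtColor(im,cv2.COLOR_BGR2GRAY),(3,3),0)[y0:y0+2*m,x0:x0+2*m]
    k=4; g=cv2.resize(g,None,fx=k,fy=k,interpolation=cv2.INTER_CUBIC)
    h=cv2.HoughCircles(g,cv2.HOUGH_GRADIENT_ALT,1.5,20,param1=120,param2=.5,minRadius=int(k*r*.88),maxRadius=int(k*r*1.12))
    if tag: cv2.imwrite(f"pics/{tag}.png",im)
    if h is None: print("no circle",u,r); return None
    C=[((x+.5)/k-.5+x0,(y+.5)/k-.5+y0,q/k) for x,y,q in h[0]]
    W=[ray(q[:2],P[2],c) for q in C]; print("circ",np.round(u,1),round(r,1),np.round(C,1).tolist(),np.round(W,4).tolist())
    W=[w for w in W if np.linalg.norm(w-P)<tol]
    return min(W,key=lambda w:np.linalg.norm(w-P)) if W else None
E
python3 - <<'E'
from h import *
O=down(YH+np.pi/4)
P=np.array([.654,-.1465,.056])
for Z in (O,down(YH+np.pi/4+np.pi)): print(arm.solve_ik([*P[:2],.2],Z), arm.solve_ik([*sw(-.021,.072),.12],Z))
arm.move_to([P[0],P[1],.2],O)
Q=circ(P,.021,"w4"); print(Q); s=arm.read_state();print(s["time_s"],s["q"],s["tcp_pos"])
E
```

```text
[-0.24940635  0.67767979  0.62935167  1.53467553 -0.43374363  1.07196613
  0.0903183 ] [ 0.12505585  0.695751    0.51846774  1.68769835 -0.42737465  0.87310101
  0.42817633]
[-0.52223618  0.97102033  1.24282852  1.55061301 -0.94085314  1.31351564
 -2.6940018 ] [-0.22866239  1.04173898  1.21396383  1.7074229  -1.05471791  1.19449252
 -2.25517237]
circ [258.4 174.9] 24.4 [[259.8, 171.5, 23.8]] [[0.6563, -0.1442, 0.056]]
[ 0.65627683 -0.14418538  0.056     ]
12.125 [-0.24789393  0.67774474  0.63140982  1.5360277  -0.43355441  1.07186292
  0.08982594] [ 0.65286345 -0.14877003  0.19984182]
```

```bash
cat > a3.py <<'E'
from h import *
P=np.array([.6558,-.1446])
goto([*P,.1]); s=goto([*P,.023],.15); print(s["tcp_pos"])
arm.gripper_close(); s=arm.read_state(); print(s["gripper_width"])
arm.move_straight([*P,.2],vel=.25)
s=arm.read_state(); t=s["tcp_pos"]; Q=circ(t+[0,0,.033],.021); off=np.zeros(2) if Q is None else (Q-t)[:2]; print("off",off)
S=sw(-.021,.072)
arm.move_to([*S,.2],down(YH+np.pi/4))
c=cal("wrist"); cv2.imwrite("pics/w5.png",arm.read_camera("wrist"))
print(arm.read_state()["time_s"],off, S); print(proj([*sw(-.021,0),.095],c),proj([*sw(.045,.072),.095],c),proj([*sw(.045,0),.095],c))
E
python3 a3.py
```

```text
[ 0.65593756 -0.14421951  0.02336264]
0.03993570417357706
no circle [256.76513148 292.80193467] 57.65039132592065
off [0. 0.]
16.2583 [0. 0.] [ 0.54025816 -0.33173912]
[193.09812113 255.14351283] [316.08256906 250.42817436] [252.03310885 306.24164396]
```

View pics/w5.png

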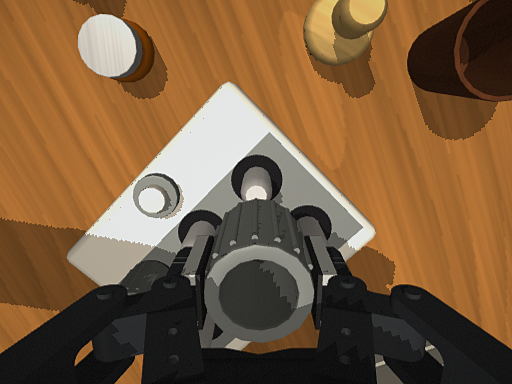

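The target spigot tip is at (257,190) and the held rim centre at (258,291). I'll refine S from this view and seat it.

```bash
cat > a4.py <<'E'
from h import *
c=cal("wrist"); S=sw(-.021,.072); print(proj([*S,.095],c)); W=ray((257,190),.095,c)[:2]; print("spigot wrist",W,"model",S)
t=arm.read_state()["tcp_pos"]; off=(ray((258,291),t[2]+.033,c)-t)[:2]; print("off",off)
M=(W+S)/2
seat(M,off=off)
arm.ungrasp(); arm.move_straight([*M,.2],vel=.25)
Q=circ(np.array([*M,.101]),.021,"w6"); print(Q,arm.read_state()["time_s"])
E
python3 a4.py
```

```text
[256.82897285 194.55445182]
spigot wrist [ 0.54174465 -0.32849131] model [ 0.54025816 -0.33173912]
off [0.0005936  0.00047878]
0.1 [ 0.54   -0.3304  0.0992] [ 0.1 -0.8 -0.4]
0.085 [ 0.5403 -0.3305  0.0846] [ 0.1 -0.9  0.4]
0.075 [ 0.5405 -0.3305  0.0748] [-0.3 -0.8  0.7]
0.067 [ 0.5409 -0.3313  0.0678] [-0.9 -0.1  3.6]
circ [258.6 192.9] 28.5 [[257.4, 179.0, 25.6]] [[0.5443, -0.32, 0.101]]
[ 0.54426142 -0.32004123  0.101     ] 19.6
```

View pics/w6.png

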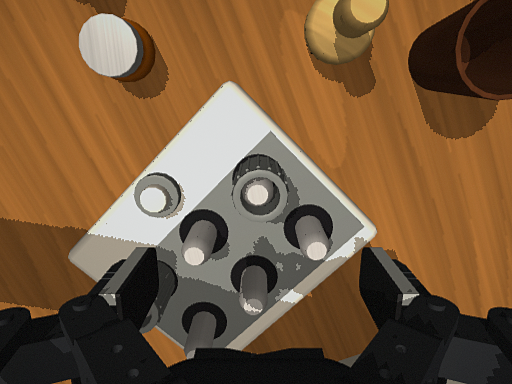

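Both rollers are on. With the fingers shut I'll tap both rims to confirm they're fully down, then press the button.

```bash
cat > a5.py <<'E'
from h import *
c=cal("wrist"); B=ray((156,196),.063,c)[:2]; B0=sw(-.0735,-.0005); print("button",B,B0); B=(B+B0)/2
arm.gripper_close()
y=arm.read_state()["eef_rot"][:2,1]
def press(X,zs,stop):
    goto([*X,zs[0]+.03],.2)
    for z in zs:
        arm.move_straight([*X,z],vel=.05); s=arm.read_state(); print(z,round(s["tcp_pos"][2],4),np.round(s["contact_force"],1))
        if s["contact_force"][2]>stop: break
R1=sw(-.021,.072)+[.0007,.0015]; R2=np.array([.4086,-.3866])
press(R1-y*.018*np.sign(y@(R1-H)),(.104,.101,.099,.097),12); arm.move_straight([*arm.read_state()["tcp_pos"][:2],.14])
press(B,(.066,.062,.058,.056,.054,.052),18); arm.wait(.3); arm.move_straight([*B,.14])
press(R2-y*.018*np.sign(y@(R2-H)),(.104,.101,.099,.097),12); arm.move_straight([*arm.read_state()["tcp_pos"][:2],.2])
print(arm.read_state()["time_s"])
E
python3 a5.py
```

```text
button [ 0.45448994 -0.30860278] [ 0.45321939 -0.31084046]
0.104 0.104 [ 1.1  0.4 -0. ]
0.101 0.1012 [0.2 0.5 1.6]
0.099 0.101 [-4.5  3.8 17.2]
0.066 0.066 [-0.8  1.9  2.6]
0.062 0.0622 [0.1 0.  4.3]
0.058 0.0606 [-6.7  6.5 32.1]
0.104 0.1041 [ 0.1  0.1 -0.4]
0.101 0.1012 [-0.1  0.2 -0.2]
0.099 0.1009 [-0.4  1.2 12.4]
28.7833
```

```bash
cat > a6.py <<'E'
from h import *
B=np.array([.4543,-.3107])
goto([*B,.09],.25); arm.wait(.3); f0=arm.read_state()["contact_force"]; print(f0)
for z in np.arange(.070,.0575,-.001):
    arm.move_straight([*B,z],vel=.03); arm.wait(.1); s=arm.read_state(); print(round(z,4),np.round(s["tcp_pos"],4),np.round(s["contact_force"]-f0,1),np.round(s["wrist_torque"],2))
    if s["contact_force"][2]>30: break
arm.move_straight([*B,.09]); cv2.imwrite("pics/w7.png",arm.read_camera("wrist")); print(arm.read_state()["time_s"])
E
python3 a6.py
```

```text
[-1.55276633 -0.57395384  0.29237621]
0.07 [ 0.4544 -0.3108  0.0702] [ 2.6  1.2 -0.3] [-0.1  -0.02 -0.03]
0.069 [ 0.4543 -0.3107  0.0691] [ 1.7  1.4 -0.5] [ 0.03  0.   -0.04]
0.068 [ 0.4543 -0.3107  0.068 ] [ 2.3  0.9 -0.3] [ 0.04 -0.   -0.03]
0.067 [ 0.4545 -0.3108  0.0671] [ 2.1 -0.2  0.6] [-0.02  0.01  0.01]
0.066 [ 0.4544 -0.3108  0.0661] [1.6 0.7 1.1] [-0.01 -0.12  0.01]
0.065 [ 0.4544 -0.3108  0.0651] [1.6 0.5 2. ] [-0.12 -0.04  0.05]
0.064 [ 0.4544 -0.3108  0.0641] [1.4 0.9 3.4] [-0.09 -0.07  0.04]
0.063 [ 0.4544 -0.3108  0.0631] [ 1.3 -0.3  4.2] [-0.13 -0.18  0.04]
0.062 [ 0.4544 -0.3108  0.0621] [2.6 0.4 4.1] [-0.19 -0.16  0.03]
0.061 [ 0.4544 -0.3108  0.0611] [ 2.7 -0.   5.5] [-0.15 -0.14  0.02]
0.06 [ 0.4545 -0.3108  0.0609] [ 0.1  2.5 14.8] [ 0.32  0.32 -0.04]
0.059 [ 0.4545 -0.3109  0.0607] [-1.9  3.4 24.2] [ 0.75  0.85 -0.1 ]
0.058 [ 0.4546 -0.3109  0.0605] [-3.4  5.8 34.4] [ 1.26  1.34 -0.01]
35.5667
```

View pics/w7.png

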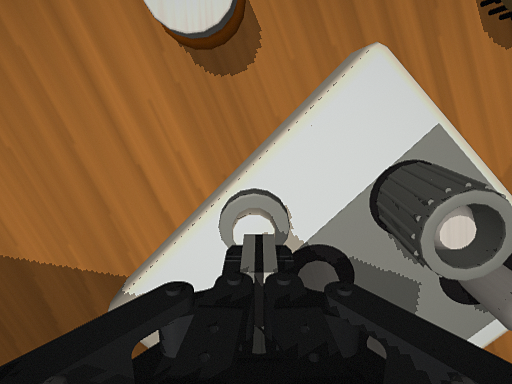

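The force trace is a clean 6 mm spring stroke (0.067→0.061, 5.5 N) followed by a hard stop, so the button was fully pressed. Next come the brushes; first I'll check IK for the hanging orientations.

```bash
cat >> h.py <<'E'
RY=.7695; BC=np.array([.61507,.26239])
def fork(d,fwd=-.033): # d: +.17,+.1,-.1,-.17
    return BC+Rz(RY)@[fwd,d+.001]
E
cat > a7.py <<'E'
from h import *
for a in (30,-30):
    yaw=RY-np.pi/2+np.radians(a); O=down(yaw)
    for n,p in dict(A=[.4485,.1075,.08],B=[.4716,.0053,.08],C=[.4601,-.0926,.08],D=[.65,-.24,.08]).items():
        q=arm.solve_ik(p,O); print(a,n,None if q is None else np.round(q,2))
    for d in (.1,-.17,.17,-.1):
        for f in (-.143,-.033):
            q=arm.solve_ik([*fork(d,f),.225],O); print(a,d,f,None if q is None else np.round(q,2))
yaw=RY-np.pi/2+np.radians(30)
arm.move_straight([.4543,-.3107,.22],vel=.3); arm.ungrasp()
try:
    arm.move_to([.4485-.03,.1075-.03,.25],down(yaw)); Q=circ(np.array([.4485,.1075,.108]),.015,"w8",tol=.06); 
except arm.PlanningError as e: print(e)
print(arm.read_state()["q"],arm.read_state()["time_s"])
E
python3 a7.py
```

```text
30 A [-0.8   0.54  0.58  2.15 -0.53  0.59 -0.11]
30 B [-0.55  0.55  0.56  2.13 -0.52  0.6   0.1 ]
30 C [-0.33  0.54  0.55  2.13 -0.5   0.59  0.3 ]
30 D [-0.05  0.85  0.53  1.53 -0.51  0.91  0.38]
30 0.1 -0.143 [-1.17  0.35  0.73  1.96 -0.29  0.93 -0.57]
30 0.1 -0.033 [-1.1   0.55  0.69  1.69 -0.39  1.04 -0.56]
30 -0.17 -0.143 [-0.6   0.59  0.69  1.63 -0.42  1.07 -0.07]
30 -0.17 -0.033 [-0.6   0.75  0.65  1.36 -0.46  1.19 -0.19]
30 0.17 -0.143 [-1.26  0.3   0.65  2.   -0.23  0.91 -0.77]
30 0.17 -0.033 [-1.23  0.53  0.7   1.73 -0.39  1.03 -0.67]
30 -0.1 -0.143 [-0.73  0.51  0.69  1.74 -0.38  1.02 -0.18]
30 -0.1 -0.033 [-0.72  0.68  0.65  1.48 -0.43  1.13 -0.27]
-30 A [-0.97  0.63  0.83  2.16 -0.77  0.67 -0.93]
-30 B [-0.74  0.64  0.82  2.14 -0.76  0.68 -0.72]
-30 C [-0.52  0.63  0.81  2.14 -0.75  0.68 -0.52]
-30 D [-0.19  0.94  0.8   1.54 -0.76  1.   -0.49]
-30 0.1 -0.143 [-1.35  0.44  0.99  1.97 -0.44  0.97 -1.46]
-30 0.1 -0.033 [-1.25  0.64  0.94  1.7  -0.57  1.1  -1.45]
-30 -0.17 -0.143 [-0.74  0.68  0.93  1.63 -0.6   1.13 -0.98]
-30 -0.17 -0.033 [-0.72  0.83  0.9   1.37 -0.65  1.25 -1.1 ]
-30 0.17 -0.143 [-1.49  0.39  0.97  2.01 -0.4   0.95 -1.64]
-30 0.17 -0.033 [-1.37  0.61  0.93  1.73 -0.55  1.08 -1.58]
-30 -0.1 -0.143 [-0.89  0.61  0.96  1.75 -0.56  1.08 -1.07]
-30 -0.1 -0.033 [-0.86  0.77  0.91  1.49 -0.63  1.2  -1.17]
circ [281.9 133.6] 18.1 [[282.6, 124.5, 18.6]] [[0.451, 0.1145, 0.108]]
[-0.8933568   0.13090943  0.66836199  2.1054233  -0.1001881   0.93534054
 -0.44936402] 38.4333
```

Contact at the heater shows the top camera is offset by about (+5,+3) mm, while the wrist camera is good. I'll grasp brush A using the wrist estimate, then look at the left inner fork with it held.

```bash
cat >> h.py <<'E'
YAW=RY-np.pi/2+np.radians(30); OB=down(YAW)
BACK=np.array([np.sin(YAW),-np.cos(YAW)])*.02   # look from a little behind
def grab(P0,tag=None,look=True):
    P=np.array([*P0[:2],.108])
    if look: 
        arm.move_to([*(P[:2]+BACK),.23],OB); Q=circ(P,.015,tag,tol=.07)
        if Q is None: return False
        P=Q
    goto([*P[:2],.15],.25)
    Q=circ(P,.015,tol=.012); 
    if Q is not None: P=Q
    s=goto([*P[:2],.080],.12)
    arm.gripper_close(); s=arm.read_state(); print("grab",P,s["tcp_pos"],s["gripper_width"],s["time_s"])
    arm.move_straight([*P[:2],.235],vel=.25)
    return s["gripper_width"]>.02
E
cat > a8.py <<'E'
from h import *
print(grab([.451,.1145],look=False))
F=fork(.1,-.033-.1)+[.004,.003]
arm.move_to([*F,.235],OB); arm.wait(.2)
c=cal("wrist"); cv2.imwrite("pics/w9.png",arm.read_camera("wrist")); np.savez("w9.npz",K=c[0],T=c[1]); s=arm.read_state(); print(s["tcp_pos"],s["time_s"],s["gripper_width"])
for d in (.1,.17): print(proj([*fork(d),.2055],c))
E
python3 a8.py
```

```text
no circle [257.81742206 221.22427253] 25.907976603652738
grab [0.451  0.1145 0.108 ] [0.45119284 0.1147054  0.08050864] 0.028338337730659455 40.625
True
[0.45342704 0.24406744 0.23479562] 42.225 0.028557529396523222
[355.52199748  61.32216045]
[224.40377806 -22.49240868]
```

View pics/w9.png

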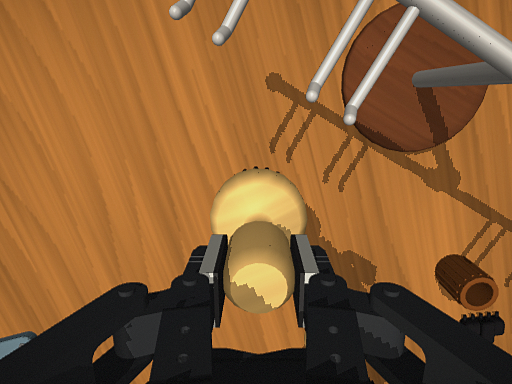

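The brush is well gripped, with its knob top at about (260,287). The inner fork's tips are at (312,95) and (350,116), the outer fork's at (180,10) and (221,38).

```bash
cat > m3.py <<'E'
from h import *
d=np.load("w9.npz"); c=(d["K"],d["T"])
T=[ray(p,.212,c)[:2] for p in((180,10),(221,38),(312,95),(350,116))]
for t in T: print(np.round(t,4), np.round(Rz(RY).T@(t-BC),4))
u=(T[0]+T[1]-T[2]-T[3])/2; print("yaw",np.arctan2(-u[0],u[1]),np.linalg.norm(u),np.linalg.norm(T[2]-T[3]))
t=np.array([.45343,.24407,.2348]); print("knob off",ray((260,287),t[2]+.0277,c)-t)
u=np.array([2*np.cos(0),0])
print([np.round(ray(p,.209,c)[:2],4) for p in((365,0),(312,95))])
E
python3 m3.py
```

```text
[0.45   0.3538] [-0.055   0.1805]
[0.4637 0.3381] [-0.056   0.1597]
[0.4969 0.3031] [-0.0565  0.1115]
[0.5119 0.2889] [-0.0557  0.0908]
yaw 0.7601062792788811 0.0689299763094989 0.020702713971278958
knob off [ 0.00074483 -0.00127809  0.0277    ]
[array([0.5292, 0.3357]), array([0.4973, 0.303 ])]
```

```bash
cat >> h.py <<'E'
BC=BC+Rz(RY)@[.0035,0]; FZ=.2055
def enter(d,off,dz=0,tilt=0):
    """carry held brush from in front into fork, high. dz: present rise of the fork"""
    off=np.asarray(off); z=FZ+dz+.013+.0063
    goto([*(fork(d,-.133)-off),z],.2); arm.wait(.2); f0=arm.read_state()["contact_force"]
    for f in (-.085,-.06,-.045,-.033):
        arm.move_straight([*(fork(d,f)-off),z],vel=.08); s=arm.read_state(); df=s["contact_force"]-f0
        print(f,np.round(s["tcp_pos"],4),"rack-frame force",np.round(Rz(RY).T@df[:2],1),round(df[2],1))
        if np.abs(df).max()>8: print("STOP"); return False
    s=goto([*(fork(d,-.033)-off),z],.1); print(np.round(s["tcp_pos"],4)); return True
def lower(d,off,dz,drop):
    off=np.asarray(off); f0=arm.read_state()["contact_force"]
    for z in (.006,.003,0,-drop*.4,-drop*.8):
        arm.move_straight([*(fork(d,-.033)-off),FZ+dz+.0063+z],vel=.05); arm.wait(.1); s=arm.read_state(); df=s["contact_force"]-f0
        print("z",round(z,4),np.round(s["tcp_pos"][2],4),np.round(df,1))
        if abs(df[2])>6: break
E
python3 - <<'E'
from h import *
off=(.0007,-.0013)
if enter(.1,off): lower(.1,off,0,.007)
for n in("wrist","side"): cv2.imwrite(f"pics/{n}10.png",arm.read_camera(n))
a=cv2.imread("pics/wrist10.png"); b=cv2.resize(cv2.imread("pics/side10.png")[70:230,100:310],None,fx=2,fy=2)
m=np.zeros((384,900,3),np.uint8); m[:,:480]=a[:,:480]; m[:320,480:900]=b[:,:420]; cv2.imwrite("pics/m10.png",cv2.resize(m,(800,341)))
E
```

```text
-0.085 [0.4853 0.2791 0.2246] rack-frame force [-0.  -0.4] 0.9
-0.06 [0.5033 0.2966 0.2246] rack-frame force [ 0.2 -0.1] 0.7
-0.045 [0.5142 0.3072 0.2247] rack-frame force [-0.4 -0.8] 0.6
-0.033 [0.5228 0.3156 0.2247] rack-frame force [0.4 0.3] 0.0
[0.5227 0.3154 0.2248]
z 0.006 0.2177 [ 0.1 -1.1 -0.8]
z 0.003 0.2148 [0.2 0.6 0.1]
z 0 0.2117 [-0.5  0.4 -0.4]
z -0.0028 0.209 [-0.4 -0.2  0.6]
z -0.0056 0.2062 [ 0.7 -0.   1.3]
```

View pics/m10.png

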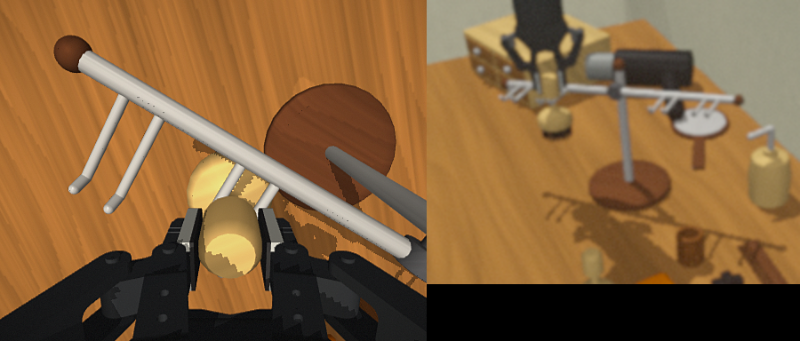

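The brush is in the left inner fork with its neck between the prongs, and no side force. I'll release it and bring the next one to the right outer fork, allowing for the expected 0.07 tilt.

```bash
cat >> h.py <<'E'
def leave(d):
    arm.ungrasp(); p=arm.read_state()["tcp_pos"]; arm.move_straight([p[0],p[1],.30],vel=.15)
    arm.move_straight([*fork(d,-.16),.28],vel=.25)
def ball(which):
    """height of a bar end from the brown ball in the side view (known plan position)"""
    c=cal("side"); im=arm.read_camera("side"); e=BC+Rz(RY)@[0,which*.2115+.001]
    u=proj([*e,.208],c).astype(int); w=16; cr=cv2.cvtColor(im[max(u[1]-w,0):u[1]+w,u[0]-w:u[0]+w],cv2.COLOR_BGR2HSV)
    m=((cr[...,2]<115)&(cr[...,1]>90)).astype(np.uint8); n,_,st,ce=cv2.connectedComponentsWithStats(m)
    for i in range(1,n):
        if st[i,4]>4: print("ball",which,u,st[i,4],np.round(ce[i]-w,1),"dz per px",round(.01/(proj([*e,.208],c)-proj([*e,.218],c))[1],4))
E
python3 - <<'E'
from h import *
leave(.1); arm.wait(.5); ball(1); ball(-1)
print(grab([.4755,.0095],tag="w11"))
E
```

```text
ball 1 [142 110] 5 [ 12.  -14.8] dz per px 0.0033
ball 1 [142 110] 73 [-6.1 -6.8] dz per px 0.0033
ball 1 [142 110] 97 [-7.   1.6] dz per px 0.0033
ball 1 [142 110] 33 [7.5 0.9] dz per px 0.0033
ball 1 [142 110] 12 [12.3 14.1] dz per px 0.0033
ball -1 [275 131] 17 [ 0.1 -3.1] dz per px 0.0031
ball -1 [275 131] 20 [-10.   12.8] dz per px 0.0031
circ [258.  161.4] 19.1 [[255.9, 158.1, 19.9]] [[0.4746, 0.0125, 0.108]]
circ [257.5 219.8] 26.0 [[258.4, 209.4, 24.3]] [[0.4768, 0.0184, 0.108]]
grab [0.47684072 0.01844602 0.108     ] [0.47656456 0.01865081 0.07952341] 0.028205572070893924 52.6417
True
```

```bash
cat >> h.py <<'E'
def heldrow(im):
    h=cv2.cvtColor(im,cv2.COLOR_BGR2HSV)[225:345,215:305]; m=(h[...,1]>70)&(h[...,2]>90)&(h[...,0]>17)&(h[...,0]<35)
    n,l,st,ce=cv2.connectedComponentsWithStats(cv2.morphologyEx(m.astype(np.uint8),cv2.MORPH_OPEN,np.ones((3,3))))
    i=1+np.argmax(st[1:,4]); x,y,w,hh,a=st[i]; return (x+215,x+w+215,y+hh+225,a)
E
python3 - <<'E'
from h import *
im=arm.read_camera("wrist"); cv2.imwrite("pics/w12.png",im)
for n in("w9","wrist10"): print(heldrow(cv2.imread(f"pics/{n}.png")))
print(heldrow(im)); c=cal("wrist"); t=arm.read_state()["tcp_pos"]; R=arm.read_state()["eef_rot"]
for d in(-.006,-.003,0,.003,.006): print(d,proj(t+R@[d-.015,0,-.0277],c))
E
```

```text
(np.int32(215), np.int32(305), np.int32(313), np.int32(5597))
(np.int32(215), np.int32(294), np.int32(313), np.int32(5406))
(np.int32(215), np.int32(305), np.int32(330), np.int32(6406))
-0.006 [257.32996295 331.75602027]
-0.003 [257.31215152 325.29981401]
0 [257.29411866 318.76334408]
0.003 [257.27586021 312.14510437]
0.006 [257.25737191 305.44355083]
```

Brush B is held about 5.5 mm off along tool x, because the second circle fit drifted. I'll compensate for that and hang it in the right outer fork.

```bash
cat > a9.py <<'E'
from h import *
off=(-.0015,-.0053); d=-.17; dz=.0115-.0015
arm.move_to([*(fork(d,-.15)-off),.245],OB)
ok=enter(d,off,dz)
im=arm.read_camera("wrist"); cv2.imwrite("pics/w13.png",im); print(arm.read_state()["time_s"],heldrow(im))
if ok: lower(d,off,dz,.02)
cv2.imwrite("pics/side13.png",arm.read_camera("side")); cv2.imwrite("pics/w14.png",arm.read_camera("wrist")); ball(-1)
E
python3 a9.py
```

```text
-0.085 [0.6754 0.089  0.2347] rack-frame force [-0.2 -1.4] -0.6
-0.06 [0.6933 0.1072 0.2346] rack-frame force [ 1.5 -0. ] -1.3
-0.045 [0.7046 0.1177 0.2349] rack-frame force [1.5 0.9] -0.9
-0.033 [0.7132 0.126  0.2349] rack-frame force [2.6 0.4] -1.4
[0.7129 0.1257 0.235 ]
56.9833 (np.int32(224), np.int32(294), np.int32(330), np.int32(5524))
z 0.006 0.2276 [-0.3 -1.8 -1.5]
z 0.003 0.2249 [ 0.6 -2.3 -1.3]
z 0 0.2218 [ 0.9 -1.9 -0.5]
z -0.008 0.2138 [ 1.4 -2.4 -0.4]
z -0.016 0.2057 [ 0.  -3.  -0.8]
ball -1 [275 131] 17 [0.3 5.3] dz per px 0.0031
ball -1 [275 131] 12 [-7.9 11.7] dz per px 0.0031
```

```bash
python3 - <<'E'
import cv2,numpy as np
a=cv2.imread("pics/w14.png")[20:340,100:420]; b=cv2.resize(cv2.imread("pics/side13.png")[85:195,140:300],None,fx=3,fy=3,interpolation=cv2.INTER_CUBIC)
m=np.zeros((330,800,3),np.uint8); m[:320,:320]=a; m[:,320:800]=b; cv2.imwrite("pics/m14.png",m)
E
```

```text
(no output)
```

View pics/m14.png

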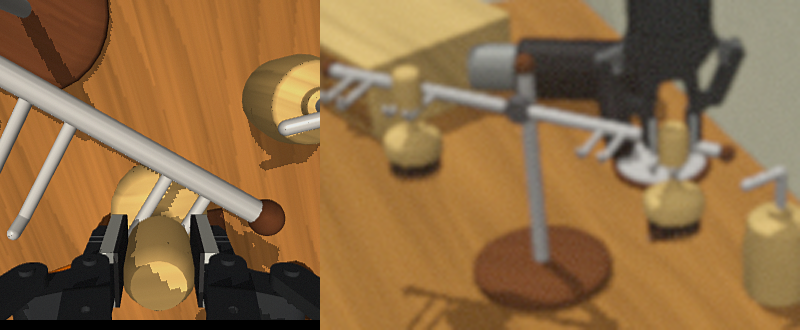

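Both brushes hang properly: the side view shows the left inner and right outer knobs resting on their prongs, leaning slightly right. I'll release and fetch C for the left outer fork. Only the first circle look is used from here, since the second one drifted.

```bash
sed -i 's/^    Q=circ(P,.015,tol=.012); $/    Q=None/' h.py
cat > a10.py <<'E'
from h import *
leave(-.17); arm.wait(.4); ball(1); ball(-1)
print(grab([.4631,-.0866],tag="w15"))
im=arm.read_camera("wrist"); print(heldrow(im)); cv2.imwrite("pics/w16.png",im)
E
python3 a10.py
```

```text
ball 1 [142 110] 41 [-8.9 -8.3] dz per px 0.0033
ball 1 [142 110] 66 [-9.7 -0.4] dz per px 0.0033
ball 1 [142 110] 30 [-1.  -2.9] dz per px 0.0033
ball 1 [142 110] 45 [ 9.9 12. ] dz per px 0.0033
ball 1 [142 110] 7 [0.9 9.1] dz per px 0.0033
ball -1 [275 131] 16 [0.2 5.4] dz per px 0.0031
ball -1 [275 131] 14 [-8.4 11.9] dz per px 0.0031
circ [255.8 160.9] 19.0 [[300.0, 165.6, 19.1]] [[0.4957, -0.0998, 0.108]]
grab [ 0.49566641 -0.0997992   0.108     ] [ 0.49541685 -0.09963574  0.07936317] 0.028509434687173485 64.575
True
(np.int32(215), np.int32(305), np.int32(323), np.int32(6136))
```

C had been nudged 35 mm; the look caught that and it is now held. Next: left outer fork.

```bash
cat > a11.py <<'E'
from h import *
off=(-.0007,-.0024); d=.17; dz=.0083
arm.move_to([*(fork(d,-.15)-off),.245],OB)
ok=enter(d,off,dz)
if ok: lower(d,off,dz,.02); ball(-1)
cv2.imwrite("pics/side17.png",arm.read_camera("side")); cv2.imwrite("pics/w17.png",arm.read_camera("wrist")); print(heldrow(arm.read_camera("wrist")))
E
python3 a11.py
```

```text
-0.085 [0.4381 0.3305 0.2329] rack-frame force [ 1.  -0.6] -0.3
-0.06 [0.4561 0.3479 0.233 ] rack-frame force [-0.2 -0.8] -0.0
-0.045 [0.4669 0.3585 0.233 ] rack-frame force [ 0.  -0.9] 1.0
-0.033 [0.4756 0.367  0.233 ] rack-frame force [ 0.6 -0.6] 0.3
[0.4754 0.3668 0.2331]
z 0.006 0.226 [ 0.2 -1.  -0.3]
z 0.003 0.2231 [-1.2 -0.4  0.4]
z 0 0.2201 [-0.1 -0.6  1. ]
z -0.008 0.212 [-1.3 -0.3  0.1]
z -0.016 0.204 [-1.6 -1.   1.2]
ball -1 [275 131] 16 [ 0.1 -2. ] dz per px 0.0031
(np.int32(223), np.int32(295), np.int32(323), np.int32(5474))
```

```bash
cat > a12.py <<'E'
from h import *
leave(.17); arm.wait(.5); ball(-1)
cv2.imwrite("pics/side18.png",arm.read_camera("side"))
print(arm.read_state()["time_s"])
print(grab([.652,-.237],tag="w18"))
im=arm.read_camera("wrist"); print(heldrow(im)); cv2.imwrite("pics/w19.png",im); print(arm.read_state()["tcp_pos"])
E
python3 a12.py
```

```text
ball -1 [275 131] 16 [ 0.3 -2.2] dz per px 0.0031
74.4583
no circle [257.57743069 161.84334691] 19.053862622154977
FalseTraceback (most recent call last):
  File "a12.py", line 6, in <module>
    im=arm.read_camera("wrist"); print(heldrow(im)); cv2.imwrite("pics/w19.png",im); print(arm.read_state()["tcp_pos"])
                                       ~~~~~~~^^^^
  File "h.py", line 89, in heldrow
    i=1+np.argmax(st[1:,4]); x,y,w,hh,a=st[i]; return (x+215,x+w+215,y+hh+225,a)
        ~~~~~~~~~^^^^^^^^^^
    return _wrapfunc(a, 'argmax', axis=axis, out=out, **kwds)
    return bound(*args, **kwds)
ValueError: attempt to get argmax of an empty sequence
```

```bash
python3 - <<'E'
from h import *
im=cv2.imread("pics/w18.png"); c=cal("wrist"); hsv=cv2.cvtColor(im,cv2.COLOR_BGR2HSV)
m=((hsv[...,1]>70)&(hsv[...,2]>150)&(hsv[...,0]>19)&(hsv[...,0]<35)).astype(np.uint8)
m=cv2.morphologyEx(m,cv2.MORPH_OPEN,np.ones((3,3)))
n,l,st,ce=cv2.connectedComponentsWithStats(m)
for i in range(1,n):
    if st[i,4]>80: print(st[i],np.round(ce[i],1),np.round(ray(ce[i],.108,c),3),np.round(ray(ce[i],.04,c),3))
u=(258,162); print(hsv[u[1]-45:u[1]+46:15,u[0]-60:u[0]+61:20].tolist())
g=cv2.resize(cv2.cvtColor(im,cv2.COLOR_BGR2GRAY),None,fx=3,fy=3,interpolation=cv2.INTER_CUBIC)
for p2 in(.5,.3):
    h=cv2.HoughCircles(g,cv2.HOUGH_GRADIENT_ALT,1.5,30,param1=80,param2=p2,minRadius=48,maxRadius=66)
    if h is not None: print(p2,[(np.round(q/3,1).tolist(),np.round(ray(q[:2]/3,.108,c)[:2],3).tolist()) for q in h[0]])
E
```

```text
[233 127  50  32 885] [257.8 140.8] [ 0.657 -0.221  0.108] [ 0.654 -0.23   0.04 ]
[244 154  28  27 590] [257.7 167.1] [ 0.651 -0.241  0.108] [ 0.647 -0.255  0.04 ]
[[[15, 177, 183], [15, 178, 188], [15, 177, 190], [15, 182, 185], [14, 177, 193], [14, 176, 185], [15, 181, 196]], [[14, 177, 183], [15, 180, 186], [19, 135, 193], [24, 123, 243], [19, 137, 154], [15, 175, 189], [15, 177, 213]], [[15, 178, 198], [15, 178, 200], [21, 132, 241], [18, 138, 157], [21, 133, 238], [15, 176, 180], [14, 173, 206]], [[15, 177, 202], [15, 179, 197], [19, 138, 223], [25, 120, 243], [19, 138, 165], [15, 180, 177], [15, 177, 202]], [[15, 177, 179], [15, 177, 196], [14, 178, 208], [23, 125, 243], [14, 176, 120], [15, 176, 184], [14, 176, 194]], [[15, 177, 170], [15, 179, 180], [15, 177, 189], [15, 178, 203], [14, 179, 121], [15, 175, 172], [15, 179, 185]], [[27, 26, 106], [15, 179, 198], [15, 178, 200], [15, 176, 198], [14, 178, 192], [15, 179, 172], [15, 179, 197]]]
0.5 [([92.5, 267.5, 19.0], [0.49, -0.287]), ([173.0, 343.0, 20.100000381469727], [0.53, -0.379]), ([395.5, 71.5, 19.399999618530273], [0.7
[... 1216 characters left out ...]
.154]), ([468.0, 223.0, 20.399999618530273], [0.806, -0.334]), ([183.0, 264.0, 19.299999237060547], [0.566, -0.305]), ([66.0, 152.0, 19.299999237060547], [0.51, -0.189]), ([209.0, 329.0, 19.600000381469727], [0.567, -0.374]), ([257.0, 162.0, 17.299999237060547], [0.651, -0.237]), ([429.5, 53.0, 18.0], [0.793, -0.194]), ([375.0, 266.5, 19.5], [0.724, -0.353]), ([456.5, 281.5, 20.5], [0.79, -0.387]), ([426.0, 311.5, 19.299999237060547], [0.76, -0.41]), ([135.0, 301.0, 19.700000762939453], [0.513, -0.328]), ([413.5, 309.5, 18.100000381469727], [0.749, -0.405]), ([388.5, 183.0, 20.299999237060547], [0.748, -0.282]), ([260.5, 307.5, 20.0], [0.618, -0.365]), ([160.5, 205.0, 18.5], [0.566, -0.25])]
```

D is where expected, circle (257,162) → (0.651, −0.237). The tumbler is close along the finger line, so I'll grasp with the fingers turned across it.

```bash
cat > a13.py <<'E'
from h import *
P=np.array([.651,-.237])
qs={y:arm.solve_ik([*P,.08],down(y)) for y in(1.0,-2.14)}
for y,q in qs.items(): print(y,None if q is None else np.round(q,2))
q0=arm.read_state()["q"]; y=min((y for y in qs if qs[y] is not None),key=lambda y:np.abs(qs[y]-q0).max())
arm.move_to([*P,.20],down(y))
goto([*P,.15],.2); s=goto([*P,.080],.12); arm.gripper_close(); s=arm.read_state(); print(y,s["tcp_pos"],s["gripper_width"],s["time_s"])
arm.move_straight([*P,.24],vel=.25)
im=arm.read_camera("wrist"); print(heldrow(im)); ball(-1)
E
python3 a13.py
```

```text
1.0 [-0.1   0.87  0.62  1.53 -0.59  0.93  1.71]
-2.14 [-0.35  1.18  1.2   1.55 -1.15  1.24 -1.09]
1.0 [ 0.65056401 -0.23655234  0.07929671] 0.028750813415002918 79.6583
(np.int32(215), np.int32(304), np.int32(318), np.int32(5883))
ball -1 [275 131] 16 [ 0.3 -2.1] dz per px 0.0031
```

```bash
cat > a14.py <<'E'
from h import *
off=(0,0); d=-.1; dz=.004
arm.move_to([*fork(d,-.15),.245],OB)
im=arm.read_camera("wrist"); print(heldrow(im))
ok=enter(d,off,dz)
if ok:
    lower(d,off,dz,.010); ball(-1); cv2.imwrite("pics/w20.png",arm.read_camera("wrist"))
    leave(d); arm.wait(.5); ball(-1)
cv2.imwrite("pics/side20.png",arm.read_camera("side")); print(arm.read_state()["time_s"])
E
python3 a14.py
```

```text
(np.int32(215), np.int32(304), np.int32(318), np.int32(5965))
-0.085 [0.6252 0.134  0.2288] rack-frame force [-0.3  0.6] 0.2
-0.06 [0.6432 0.1516 0.2287] rack-frame force [-0.1 -0. ] -0.4
-0.045 [0.6541 0.1623 0.2287] rack-frame force [-0.4 -0. ] 0.7
-0.033 [0.6627 0.1708 0.2287] rack-frame force [0.6 0.2] 0.1
[0.6626 0.1704 0.2289]
z 0.006 0.2217 [-1.  -0.8  1.4]
z 0.003 0.2188 [-1.4  1.1  1.6]
z 0 0.2157 [-1.8 -0.   0.7]
z -0.004 0.2117 [-1.   0.3  3.2]
z -0.008 0.2078 [-1.9 -0.2  2.9]
ball -1 [275 131] 16 [0.2 5.4] dz per px 0.0031
ball -1 [275 131] 14 [-8.4 11.9] dz per px 0.0031
ball -1 [275 131] 16 [0.2 2.4] dz per px 0.0031
ball -1 [275 131] 10 [-7.5 11.3] dz per px 0.0031
89.3583
```

The bar is back to about level. I'll move clear and verify all four knobs numerically in both fixed views, plus the rollers from the top view.

```bash
cat > a15.py <<'E'
from h import *
arm.move_to([.42,-.02,.30],OB); arm.wait(.3)
ims={n:arm.read_camera(n) for n in("top","side")}
for n,im in ims.items():
    cv2.imwrite(f"pics/{n}21.png",im); c=cal(n); h=cv2.cvtColor(im,cv2.COLOR_BGR2HSV)
    m=cv2.morphologyEx(((h[...,1]>60)&(h[...,2]>120)&(h[...,0]>19)&(h[...,0]<35)).astype(np.uint8),cv2.MORPH_OPEN,np.ones((2,2)))
    k,_,st,ce=cv2.connectedComponentsWithStats(m); print(n,[(np.round(ce[i]).astype(int).tolist(),int(st[i,4])) for i in range(1,k) if st[i,4]>15])
    for d in(.17,.1,-.1,-.17): print("  knob exp",d,np.round(proj([*fork(d),.222],c)),"head exp",np.round(proj([*fork(d),.155],c)))
c=cal("top"); print("roller exp",[np.round(proj([*p,.101],c)) for p in((.5415,-.3308),(.4078,-.3873))])
h=cv2.cvtColor(ims["top"],cv2.COLOR_BGR2HSV); b=cv2.cvtColor(cv2.imread("pics/top0.png"),cv2.COLOR_BGR2HSV)
d=cv2.absdiff(ims["top"],cv2.imread("pics/top0.png")).max(2); 
for nm,p in dict(soap=(255,207),claw=(267,173),jar=(317,237),brown1=(238,181),brown2=(274,122),tumb=(355,143),lotion=(317,129),comb=(265,151)).items(): print(nm,int(np.median(d[p[1]-6:p[1]+7,p[0]-6:p[0]+7])),int(d[p[1]-6:p[1]+7,p[0]-6:p[0]+7].max()))
print(arm.read_state()["time_s"])
E
python3 a15.py
```

```text
top [([198, 116], 44), ([207, 119], 31), ([207, 144], 61), ([7, 170], 391), ([187, 163], 61), ([9, 187], 66), ([10, 200], 163), ([12, 212], 335), ([130, 219], 65), ([111, 238], 67)]
  knob exp 0.17 [110. 236.] head exp [118. 237.]
  knob exp 0.1 [130. 217.] head exp [136. 219.]
  knob exp -0.1 [185. 162.] head exp [189. 167.]
  knob exp -0.17 [204. 144.] head exp [207. 149.]
side [([183, 89], 511), ([128, 89], 77), ([234, 125], 79), ([258, 129], 78), ([151, 134], 49), ([169, 135], 99), ([234, 146], 182), ([258, 151], 186), ([293, 164], 288), ([299, 177], 41), ([287, 180], 43)]
  knob exp 0.17 [148. 113.] head exp [152. 133.]
  knob exp 0.1 [169. 116.] head exp [172. 136.]
  knob exp -0.1 [233. 127.] head exp [234. 147.]
  knob exp -0.17 [257. 130.] head exp [258. 151.]
roller exp [array([370., 208.]), array([393., 255.])]
soap 1 2
claw 1 3
jar 69 71
brown1 1 3
brown2 1 3
tumb 1 3
lotion 1 1
comb 1 3
90.525
```

```bash
python3 - <<'E'
from h import *
arm.move_to([.45,.05,.35],OB); arm.wait(.3)
im=arm.read_camera("top")
for I in(cv2.imread("pics/top0.png"),cv2.imread("pics/top21.png"),im):
    h=cv2.cvtColor(I,cv2.COLOR_BGR2HSV)[220:256,298:338]; m=((h[...,1]<60)&(h[...,2]>90)).astype(np.uint8); y,x=np.nonzero(m); print(len(x),x.mean()+298,y.mean()+220,np.median(h[m>0],axis=0))
ball(-1); print(arm.read_state()["time_s"])
E
```

```text
223 317.47982062780267 236.1390134529148 [ 17.   9. 218.]
220 317.4409090909091 236.1818181818182 [ 17.  12. 150.]
220 317.5090909090909 236.1818181818182 [ 17.  12. 150.]
ball -1 [275 131] 16 [0.2 2.4] dz per px 0.0031
ball -1 [275 131] 10 [-7.5 11.3] dz per px 0.0031
91.375
```

The jar hasn't moved; it was only in shadow. Everything is in place, so I'm handing in.

```bash
python3 -c "
from bench import arm
print(arm.finish_job())"
```

```text
the job is handed in; nothing more can be done
None
```

I handed the job in at about 91 s: both grey rollers are fully down on heater spigots, the power button was then pressed fully in, all four brushes were hung alternately left and right with the bar about level at the end, and every bystander I compared in the top view (before vs after) was unmoved.

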